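# Latch the tin case shut

## Task

The see-through case on the glass shelf holds four tins and its sliding top door still stands a little open. Hook the latch's wire loop over the keeper on the door, then press the lever down flat until it stays, so that the door is pulled tight against its seal, and let go. Leave the mug, the spout, the scraper and the other things around the case where they are.

Things in the scene. Friction and masses are not known exactly. Their poses are not given: they have to be found in the camera images.
- case: Clear acrylic case, 130 x 250 x 75 mm, fixed on the glass shelf (shelf top 50 mm above the table), four steel tins inside. Origin: centre of its underside. z up; +y runs along its long side from the lever to the keeper (the latch works in the y-z plane, 0 in x). Its top is at z 75 mm: a fixed panel for y below 0, the sliding door for y above 0.
- door (a joint): Sliding clear top door: the gap to its rubber seal in m. 0 = tight; it moves along the case's +y as it opens. It springs back to 0.016 (start) when nothing pulls it; it takes about 27 N to pull it to 1 mm. The latch closes it to about 1 to 1.5 mm.
- keeper (a point): Keeper: a steel post 24 mm wide (x), 6 mm thick (y) standing on the door, from the door's surface up to 15 mm above it, leaning 0.2 rad to +y. The point is on its far (+y) face, 6 mm above the door's surface, where the loop's bar bears; axes as the case. It moves with the door.
- lever_hinge (a point): Hinge line of the lever (along the case's x), fixed on the case at y -35 mm, z 89 mm (14 mm above the case's top). Axes as the case.
- lever (a joint): Angle of the latch lever. 0 = flat, closed, pointing to the case's -y; it grows as it rises, 1.57 = upright, more = leaning towards the keeper; limits 0 to 2.6. Starts 0.3 to 0.65; stays where left (friction 0.07 N m). The loop reaches over the open door's keeper only with the lever at about 1.9 or more; pulling the loop towards the keeper brings the lever up with it.
- lever_tip (a point): Middle of the free end of the lever, a steel plate 24 mm wide, 5 mm thick, 72 mm long from its hinge line, which lies in its middle plane. The frame turns with it; as the case's when flat. With the loop hooked the pull starts at about 1.5 rad, 3 to 6 N near the end presses the lever down, and it passes dead centre about 0.2 rad before flat, then stays.
- loop (a joint): Angle of the wire loop relative to the lever, rad. (loop minus lever) is the loop's slope above the horizontal, pointing to the case's +y. The loop is pivoted on the lever 23.6 mm from the hinge towards the lever's tip and 4.2 mm below its middle plane (below when the lever is flat). It swings freely and falls under its own weight; at the start it lies with its bar on the door, just short of the keeper.
- loop_bar (a point): Middle of the loop's cross bar, 6 mm round, 48 mm long along the case's x. The loop's two side wires (6 mm round, 48 mm apart) run 112.5 mm from the pivot on the lever to this bar and pass either side of the keeper. This frame's +y points along the loop away from the pivot, z is square to it. Hooked = this bar lies beyond the keeper (on its +y side) and lower than the keeper's top.
- loop_tab (a point): Centre of the finger tab on the bar: a steel plate 10 mm thick (along the case's x, pinch it that way), 12 mm wide, 42 mm long, that stands up from the middle of the bar at 1.67 rad from the loop's own +y towards its +z (about upright at the start). This point is 22 mm from the bar's middle. Frame axes as loop_bar.
- mug: Empty olive ceramic mug, 82 mm wide, 88 mm high; origin under its centre. Bystander.
- spout: Red plastic pour spout standing on its base, 48 mm wide, 75 mm high. Bystander.
- scraper: Stainless bench scraper lying flat, about 90 x 110 mm, 15 mm high. Bystander.
- tin0: Loose tin, 52 mm wide, 48 mm high, past the keeper end of the case. Bystander.
- tin1: Loose tin like the other, past the lever end of the case. Bystander.
- jar: Glass jar with steel lid, 68 mm wide, 95 mm high. Bystander.
- spoon: Spoon lying on the shelf. Bystander.

How it is judged:
On the way:
1. the loop's bar is beyond the keeper and below its top, while the lever is still up (y of loop_bar in the frame of keeper between 0 and 0.035 m and z of loop_bar in the frame of keeper below 0.006 m and value of joint lever above 0.6 rad), for 0.2 s.
At the end, for the whole second after the job is handed in: the loop's bar is beyond the keeper (its middle 0 to 35 mm to the +y side of the keeper point and at most 6 mm above it), the lever is within 0.1 rad of flat, and the door's gap is under 4 mm (y of loop_bar in the frame of keeper between 0 and 0.035 m and z of loop_bar in the frame of keeper below 0.006 m and value of joint lever below 0.1 rad and value of joint door below 0.004 m); the robot touches nothing.
It fails at once if a bystander is moved more than 40 mm (distance of any of mug, spout, scraper, tin0, tin1, jar, spoon from where it was at the start of the episode above 0.04 m).
It also fails if it takes over 53 s, if anything falls off the work surface, if the arm or the gripper's body presses on something with over 40 N, if the wrist force passes 120 N, or if a joint passes its speed limit or range.

## Robot

A 7-joint arm with a two-finger parallel gripper is mounted at the origin on the work surface. World frame = base frame: x ahead of the robot, y to its left, z up, the work surface at z = 0. Lengths are in m, angles in rad, forces in N, time in s.
With the tool pointing down it reaches from about 0.4 to 0.85 m from the base axis. Payload 4.5 kg.
Tool frame: the origin (TCP) lies on the mounting face of the last link; the fingertips stand 166 mm ahead of it and the grasp point (between the pads) lies 147 mm ahead of it; z points along the fingers, y is the line along which they close (so a half turn about z gives the same grasp; the last joint's range is limited). The gripper opens to 88 mm and grips with 3 to 60 N. Pads are 18 mm wide; open, the fingers measure 123 mm over their backs; the gripper's body (75 mm by 187 mm) begins 45 mm behind the grasp point.
Start: joints at [1.209, 0.689, -0.195, 1.565, 0.157, 0.902, -0.215], TCP at [0.241, -0.577, 0.405] pointing down, gripper open.
Joint ranges: [-3.01, 3.01], [-0.46, 2.08], [-1.47, 1.51], [0.13, 2.56], [-1, 4.14], [0.04, 2.09], [-2.66, 2.66]. Speed limits (rad/s): [2.57, 2.57, 3.14, 3.14, 3.14, 3.14, 3.14].

## Interface

Orientations are given as a unit quaternion [x, y, z, w].
In Python, from plant import r, snapshot gives the robot as it stands. The module is installed in compiled form; this text tells all that it offers.
- The arm moves only by the tool move_arm, never from a script. Its argument "rows" is a list of rows, each a list of 5 numbers: the shift along the tool's x, y, z in m, then the turn about the tool's z in rad, then the finger opening in m, from 0 to 0.0881. In form: [[dx, dy, dz, spin, claw], ...]. A call has 1 to 10 rows; each row shifts and turns the commanded pose from where the row before left it, along the tool's axes as they then stand; what a row does not reach is not made up. A row lasts 1/12 s, in which the tool goes at most 41.7 mm and 7.16 degrees, less where a joint would pass 70% of its speed; a pose out of reach is approached as far as the arm can. A call with a gripper value outside its range is refused whole. The fingers move at their own pace and stop on an object; "newtons" is the grip in N (left out, the last holds). Time passes only in rows, so rows that do not move let the fingers close. It gives the time, the measured TCP pose, the force, the opening and the grip force at its end, in the units of the state.
- r.get_state(): the state, without advancing time (a new reading comes with each control period).
- snapshot(name): name is "scene" or "top" or "wrist"; returns a dict with "color" (384x512x3 uint8, red, green, blue), "depth" (384x512 float32, m along the optical axis (not along the pixel's ray), 0 where there is no reading), "mtx" (3x3 intrinsics, pixels), "eye" and "orientation" of the camera in the world. Camera axes: x right, y up, looking along -z (the intrinsics and any distortion apply to the point x, -y, -z); pixel columns grow to the right and rows downward; lengths in m; the calibration is good to about 2 mm. A picture is of the moment at which its call begins.
- r.finish_job(): hands the job in; it is judged then, once.
The state is a dict: "clock": time; "q": joint angles; "qd": joint speeds; "joint_torque": joint torques, N m; "tool_pos": TCP position; "eef_rot": TCP orientation; "contact_force": force on the tool from outside, world axes, zero at the start; "moment": the same for the moment, N m; "opening": opening from 0.0 (shut) to 1.0 (fully open); "finger_force": force on a finger pad.
Only numpy, scipy, OpenCV 4.12 (cv2) and the standard library are available. Lean on these libraries where they do the work, as an engineer would, in place of code of your own. Each camera call takes 0.05 s, during which the arm holds its last target. There are 200 camera calls.

## Working session

There is one attempt and no reset: what is moved stays moved. The work goes in short steps, Python scripts to look and compute and a tool call to move; the robot and the scene stay as the last step left them, time stands still between calls to the robot, and variables do not carry over. Pictures are saved under pics/ and viewed, at most 10 in all, crops included, and the job is handed in when it is done.

Besides the shell and the picture viewer there is one more tool, called as name(argument=value, ...), one argument or row to a line, values as JSON. move_arm: Moves the arm, as the interface text tells. Its arguments: {"type":"object","properties":{"rows":{"type":"array"},"newtons":{"type":"number"}},"required":["rows"]}

```bash
mkdir -p pics; cat > h.py <<'E'
import numpy as np, cv2
from scipy.spatial.transform import Rotation as R
from plant import r, snapshot
def grab(name,fn):
    s=snapshot(name); cv2.imwrite(f'pics/{fn}.png',s['color'][:,:,::-1]); np.savez(f'pics/{fn}.npz',**{k:np.asarray(v) for k,v in s.items()}); return s
def load(fn): return np.load(f'pics/{fn}.npz')
def rot(s):
    o=np.asarray(s['orientation']); return R.from_quat(o).as_matrix() if o.size==4 else o
def pix(s,u,v,d=None):
    d=s['depth'][int(v),int(u)] if d is None else d
    c=np.linalg.inv(s['mtx'])@[u,v,1]*d; return rot(s)@(c*[1,-1,-1])+s['eye']
def ray_z(s,u,v,z):
    c=rot(s)@(np.linalg.inv(s['mtx'])@[u,v,1]*[1,-1,-1]); return s['eye']+c*(z-s['eye'][2])/c[2]
def proj(s,p):
    c=(rot(s).T@(np.asarray(p)-s['eye']))*[1,-1,-1]; w=s['mtx']@c; return w[:2]/w[2]
E
python3 - <<'E'
from h import *
for n in('scene','top'):
    s=grab(n,n+'0'); print(s['mtx'].tolist(),s['eye'],s['orientation'])
a=[cv2.imread(f'pics/{n}0.png') for n in('scene','top')]
cv2.imwrite('pics/both.png',cv2.resize(np.hstack(a),(800,300)))
print(r.get_state())
E
```

```text
[[402.4831473306675, 0.0, 254.11386019628617], [0.0, 402.4831473306675, 189.1700115904224], [0.0, 0.0, 1.0]] [0.90753302 0.54842051 0.91377548] [0.08956413 0.30931406 0.90465194 0.27911994]
[[422.3297755471681, 0.0, 255.56807577841866], [0.0, 422.3297755471681, 188.45968518906923], [0.0, 0.0, 1.0]] [0.46868783 0.07167794 1.17338863] [-0.03598221  0.04118641  0.70741051 -0.70468385]
{'clock': 0.1, 'q': array([ 1.20878126,  0.68991833, -0.19454216,  1.56622259,  0.15731231,
        0.90251163, -0.21508089]), 'qd': array([ 0.00072807, -0.00327121, -0.00148567, -0.00187826, -0.00127389,
        0.00017076,  0.00116042]), 'joint_torque': array([-3.34018689e-03, -5.28504145e+01, -1.27165888e+00, -1.53837615e+01,
       -5.26222587e-02,  2.02019452e-03,  5.22093114e-05]), 'tool_pos': array([ 0.24084898, -0.57641522,  0.40398385]), 'eef_rot': array([ 9.80468202e-01,  1.96675902e-01, -2.20446006e-04, -8.03381408e-04]), 'contact_force': array([-0.19688273,  0.37537471, -0.25842123]), 'moment': array([ 0.01735777, -0.05290906,  0.01352948]), 'finger_force': 0.0, 'opening': 0.999915750310116}
```

View pics/top0.png

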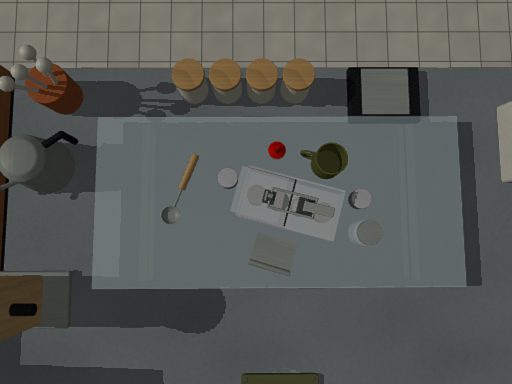

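View pics/scene0.png

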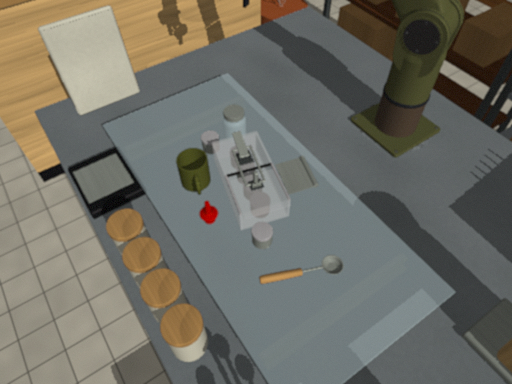

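The top view shows the case at about (288,203): keeper end to the left (about 268,197), lever to the right (about 320,210). The mug is at (328,160), spout (277,150), scraper (273,253), tins (228,177) and (360,199), jar (367,232). I'll zoom in on the latch.

```bash
python3 - <<'E'
from h import *
a=cv2.imread('pics/top0.png')[155:250,220:355]; b=cv2.imread('pics/scene0.png')[120:235,200:300]
a=cv2.resize(a,None,fx=3.5,fy=3.5,interpolation=cv2.INTER_CUBIC); b=cv2.resize(b,None,fx=3.2,fy=3.2,interpolation=cv2.INTER_CUBIC)
H=max(a.shape[0],b.shape[0]); f=np.zeros((H,a.shape[1]+b.shape[1],3),np.uint8); f[:a.shape[0],:a.shape[1]]=a; f[:b.shape[0],a.shape[1]:]=b
print(a.shape,b.shape); cv2.imwrite('pics/crop0.png',f)
E
```

```text
(332, 472, 3) (368, 320, 3)
```

View pics/crop0.png

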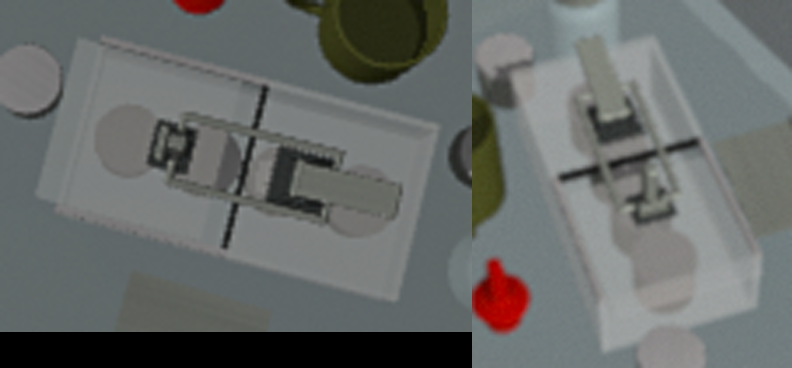

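```bash
cat > fit.py <<'E'
from h import *
from scipy.optimize import least_squares
T,S=load('top0'),load('scene0')
t=lambda u,v:(T,np.array([u/3.5+220,v/3.5+155])); s=lambda u,v:(S,np.array([(u-472)/3.2+200,v/3.2+120]))
def lev(th,rad,n,x): return [x,-35-rad*np.cos(th)+n*np.sin(th),89+rad*np.sin(th)+n*np.cos(th)]
obs=[(t(440,127),(65,-125,75)),(t(397,300),(-65,-125,75)),(t(104,38),(65,125,75)),(t(57,207),(-65,125,75)),
 (s(656,38),(-65,-125,75)),(s(513,72),(65,-125,75)),
 (t(402,185),12),(t(395,218),-12),(s(577,40),12),(s(598,35),-12)]
def W(p,c): return R.from_euler('z',p[2]).apply(np.array(c)/1e3)+[p[0],p[1],.05]
def res(p): return np.concatenate([proj(o[0],W(p,c if isinstance(c,tuple) else lev(p[3],72,2.5,c)))-o[1] for o,c in obs])
if __name__=='__main__':
    f=least_squares(res,[.45,0,-.25,.5],loss='soft_l1'); p=f.x; print(p,np.rad2deg(p[2])); print(res(p).reshape(-1,2).round(1))
    np.save('pose.npy',p)
    # depth sanity around latch in top: list heights in case frame
    uv=np.argwhere(T['depth']>0); m=(uv[:,0]>155)&(uv[:,0]<250)&(uv[:,1]>225)&(uv[:,1]<350); 
    P=np.array([pix(T,u,v) for v,u in uv[m]]); Q=R.from_euler('z',-p[2]).apply(P-[p[0],p[1],.05])*1e3
    k=(abs(Q[:,0])<45)&(Q[:,2]>80)&(abs(Q[:,1])<130)
    Q=Q[k]; Q=Q[Q[:,1].argsort()]; print(len(Q)); print(Q[::max(1,len(Q)//70)].round(0).tolist())
E
python3 fit.py
```

```text
[ 0.54787044 -0.02361761 -0.27047042  0.24577977] -15.496813559481408
[[-0.1 -0.6]
 [-0.4  0.6]
 [-0.5 -1.2]
 [-1.   0.4]
 [-0.7 -1.8]
 [-1.2 -1.4]
 [ 0.2  0.3]
 [-0.2  0.5]
 [-1.   0.2]
 [ 1.  -0.4]]
853
[[24.0, -122.0, 80.0], [-4.0, -102.0, 114.0], [-2.0, -99.0, 115.0], [0.0, -97.0, 112.0], [9.0, -94.0, 112.0], [6.0, -92.0, 115.0], [1.0, -89.0, 110.0], [-8.0, -86.0, 110.0], [2.0, -84.0, 110.0], [-6.0, -82.0, 106.0], [3.0, -79.0, 109.0], [7.0, -76.0, 107.0], [6.0, -73.0, 107.0], [-11.0, -71.0, 103.0], [8.0, -68.0, 107.0], [-0.0, -66.0, 104.0], [9.0, -63.0, 104.0], [-2.0, -61.0, 103.0], [-2.0, -59.0, 99.0], [-15.0, -58.0, 96.0], [0.0, -57.0, 97.0], [15.0, -56.0, 95.0], [6.0, -54.0, 104.0], [-6.0, -53.0, 101.0], [-27.0, -51.0, 96.0], [-22.0, -50.0, 97.0], [6.0, -48.0, 94.0], [-8.0, -46.0, 96.0], [-0.0, -45.0, 94.0], [-21.0, -43.0, 89.0], [-16.0, -42.0, 91.0], [16.0, -40.0, 97.0], [23.0, -38.0, 95.0], [-10.0, -37.0, 93.0], [-18.0, -35.0, 82.0], [11.0, -34.0, 97.0], [43.0, -32.0, 82.0], [14.0, -31.0, 93.0], [26.0, -30.0, 95.0], [-15.0, -28.0, 98.0], [-26.0, -26.0, 94.0], [-31.0, -24.0, 81.0], [-27.0, -22.0, 89.0], [-9.0, -20.0, 81.0], [3.0, -17.0, 83.0], [24.0, -13.0, 91.0], [23.0, -8.0, 91.0], [41.0, -5.0, 81.0], [-22.0, -0.0, 86.0], [-24.0, 4.0, 87.0], [23.0, 9.0, 89.0], [22.0, 16.0, 84.0], [-23.0, 22.0, 86.0], [-22.0, 27.0, 85.0], [25.0, 32.0, 87.0], [24.0, 37.0, 86.0], [-5.0, 42.0, 80.0], [22.0, 44.0, 86.0], [-7.0, 47.0, 82.0], [-43.0, 50.0, 80.0], [-8.0, 52.0, 85.0], [-21.0, 53.0, 83.0], [-24.0, 55.0, 82.0], [-5.0, 56.0, 118.0], [-1.0, 60.0, 122.0], [3.0, 63.0, 93.0], [11.0, 65.0, 90.0], [10.0, 67.0, 91.0], [3.0, 70.0, 80.0], [18.0, 79.0, 80.0], [11.0, 105.0, 82.0], [-26.0, 129.0, 81.0]]
```

```bash
cat > go.py <<'E'
from h import *
import sys
p=np.load('pose.npy'); C=R.from_euler('z',p[2]); o=np.array([p[0],p[1],.05])
def case(w): return C.inv().apply(np.asarray(w)-o)*1e3
def plan(x,y,z,tip=.147):
    st=r.get_state(); E=R.from_quat(st['eef_rot']); g=st['tool_pos']+E.apply([0,0,tip])
    ty=E.apply([0,1,0]); ang=np.arctan2(ty[1],ty[0])-p[2]; ang=(ang+np.pi/2)%np.pi-np.pi/2
    d=C.apply(np.array([x,y,z])/1e3)+o-g
    print('t',round(st['clock'],2),'grasp in case mm',case(g).round(1),'tool shift now m',E.inv().apply(d).round(4),'spin(tool z)',round(ang,3),'after-spin shift',(E*R.from_euler('z',ang)).inv().apply(d).round(4))
    print('F',C.inv().apply(st['contact_force']).round(1),'open',round(st['opening']*88.1,1),'tilt',E.apply([0,0,1]).round(3))
if __name__=='__main__': plan(*map(float,sys.argv[1:]))
E
python3 go.py 0 55 190
python3 - <<'E'
from go import *
T=load('top0')
Q=np.array([case(pix(T,u,v)) for v in range(165,235) for u in range(235,300)])
k=(Q[:,2]>108)&(Q[:,2]<130)&(abs(Q[:,0])<15)&(Q[:,1]>30); print(Q[k].round(1).tolist())
k=(Q[:,2]>80)&(Q[:,2]<96)&(abs(Q[:,0])<19)&(Q[:,1]>45)&(Q[:,1]<80); print('keeper',Q[k].mean(0),Q[k][Q[k][:,2]>89].round(0).tolist())
k=(Q[:,2]>82)&(Q[:,2]<100)&(abs(Q[:,0])<30)&(abs(Q[:,0])>18)&(Q[:,1]>0)&(Q[:,1]<50); q=Q[k]; print([q[q[:,0]*s>0].mean(0).round(1) for s in (1,-1)])
E
```

```text
t 0.1 grasp in case mm [-148.3 -614.6  207. ] tool shift now m [ 0.5305 -0.4346  0.0176] spin(tool z) -0.904 after-spin shift [0.6695 0.1483 0.0176]
F [-0.3  0.3 -0.3] open 88.1 tilt [-0.001  0.001 -1.   ]
[[4.0, 58.9, 121.4], [1.1, 60.6, 121.0], [1.4, 58.3, 124.5], [2.4, 56.0, 120.8], [2.9, 53.7, 122.3], [3.6, 51.4, 121.7], [-1.2, 60.0, 121.5], [-0.5, 57.7, 120.4], [-0.4, 55.4, 126.2], [0.4, 53.1, 124.5], [1.0, 50.8, 124.3], [-3.4, 59.3, 120.6], [-3.0, 57.1, 123.0], [-2.3, 54.8, 121.8], [-1.7, 52.5, 122.3], [-1.4, 50.2, 124.9], [-5.3, 58.7, 115.4], [-4.9, 56.4, 118.1], [-4.5, 54.1, 121.0], [-4.5, 51.9, 127.0], [-3.5, 49.6, 123.3], [-5.6, 53.3, 108.0], [-5.5, 51.1, 113.5]]
keeper [-8.40080706e-03  6.12407873e+01  8.50935489e+01] [[10.0, 67.0, 91.0], [11.0, 65.0, 90.0], [8.0, 66.0, 92.0], [8.0, 64.0, 91.0], [5.0, 68.0, 92.0], [5.0, 66.0, 91.0], [6.0, 63.0, 92.0], [2.0, 67.0, 95.0], [3.0, 65.0, 93.0], [3.0, 63.0, 93.0], [-0.0, 67.0, 94.0], [1.0, 64.0, 90.0], [-2.0, 64.0, 90.0], [-6.0, 68.0, 91.0], [-5.0, 65.0, 92.0], [-5.0, 63.0, 95.0], [-8.0, 67.0, 92.0], [-7.0, 65.0, 93.0], [-6.0, 58.0, 96.0], [-10.0, 67.0, 90.0], [-10.0, 64.0, 93.0], [-9.0, 62.0, 90.0], [-13.0, 66.0, 90.0], [-12.0, 64.0, 89.0]]
[array([23.7, 24.7, 85.9]), array([-24. ,  24.2,  85.5])]
```

move_arm(
  rows=[
    [0, 0, 0, -0.113, 0.0881],
    [0, 0, 0, -0.113, 0.0881],
    [0, 0, 0, -0.113, 0.0881],
    [0, 0, 0, -0.113, 0.0881],
    [0, 0, 0, -0.113, 0.0881],
    [0, 0, 0, -0.113, 0.0881],
    [0, 0, 0, -0.113, 0.0881],
    [0, 0, 0, -0.113, 0.0881],
    [0.02, 0.005, 0, 0, 0.0881],
    [0.03, 0.01, 0, 0, 0.0881],
  ],
  newtons=30,
)

```text
clock: 0.93
tool_pos: [0.2659, -0.5345, 0.4037]
eef_rot: [0.798, 0.602, -0.001, -0.0]
contact_force: [0.6, 0.1, -1.2]
opening: 0.999
finger_force: 0.0
```

move_arm(
  rows=[
    [0.035, 0.008, 0, 0, 0.0881],
    [0.035, 0.008, 0, 0, 0.0881],
    [0.035, 0.008, 0, 0, 0.0881],
    [0.035, 0.008, 0, 0, 0.0881],
    [0.035, 0.008, 0, 0, 0.0881],
    [0.035, 0.008, 0, 0, 0.0881],
    [0.035, 0.008, 0, 0, 0.0881],
    [0.035, 0.008, 0, 0, 0.0881],
    [0.035, 0.008, 0, 0, 0.0881],
    [0.035, 0.008, 0, 0, 0.0881],
  ],
)

```text
clock: 1.77
tool_pos: [0.44, -0.2151, 0.4046]
eef_rot: [0.796, 0.605, -0.0, -0.0]
contact_force: [0.9, 0.1, 0.3]
opening: 1.001
finger_force: 0.0
```

```bash
python3 go.py 0 52 190
```

```text
t 1.77 grasp in case mm [ -52.9 -213.4  207.6] tool shift now m [0.2655 0.0527 0.0175] spin(tool z) -0.001 after-spin shift [0.2654 0.0529 0.0175]
F [0.8 0.3 0.3] open 88.2 tilt [-0.001  0.    -1.   ]
```

move_arm(
  rows=[
    [0.033, 0.0066, 0, 0, 0.0881],
    [0.033, 0.0066, 0, 0, 0.0881],
    [0.033, 0.0066, 0, 0, 0.0881],
    [0.033, 0.0066, 0, 0, 0.0881],
    [0.033, 0.0066, 0, 0, 0.0881],
    [0.033, 0.0066, 0, 0, 0.07],
    [0.033, 0.0066, 0, 0, 0.05],
    [0.022, 0.004, 0.0, 0, 0.04],
    [0.008, 0.001, 0.0, 0, 0.04],
    [0, 0, 0, 0, 0.04],
  ],
)

```text
clock: 2.6
tool_pos: [0.559, 0.0232, 0.4044]
eef_rot: [0.795, 0.607, 0.0, -0.0]
contact_force: [-0.3, -0.3, -0.4]
opening: 0.645
finger_force: 0.0
```

```bash
python3 go.py 0 52 112; python3 -c "
from h import *
grab('wrist','w1')"
```

```text
t 2.6 grasp in case mm [ -1.9  48.2 207.4] tool shift now m [0.0037 0.0019 0.0954] spin(tool z) 0.003 after-spin shift [0.0037 0.0019 0.0954]
F [-0.2 -0.4 -0.4] open 56.8 tilt [-0.     0.001 -1.   ]
```

View pics/w1.png

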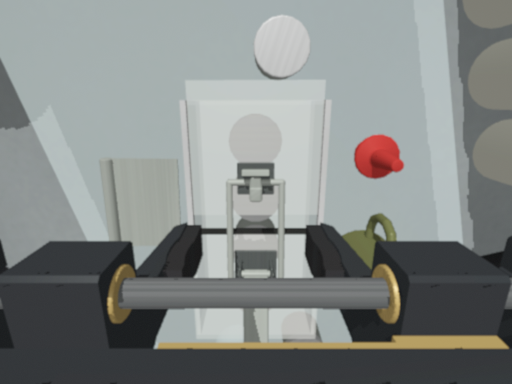

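The wrist view shows the tab at (256,188), midway between the fingertips, with the keeper just above it at (255,172). The alignment is good, so I'll descend and grip.

move_arm(
  rows=[
    [0.002, 0.001, 0.02, 0, 0.04],
    [0.001, 0.001, 0.025, 0, 0.04],
    [0.001, 0, 0.025, 0, 0.04],
    [0, 0, 0.015, 0, 0.04],
    [0, 0, 0.01, 0, 0.04],
    [0, 0, 0, 0, 0.04],
    [0, 0, 0, 0, 0.0],
    [0, 0, 0, 0, 0.0],
    [0, 0, 0, 0, 0.0],
    [0, 0, 0, 0, 0.0],
  ],
  newtons=25,
)

```text
clock: 3.48
tool_pos: [0.5621, 0.0242, 0.3108]
eef_rot: [0.796, 0.605, 0.001, 0.001]
contact_force: [0.0, 0.5, 0.5]
opening: 0.173
finger_force: 0.0
```

move_arm(
  rows=[
    [0, 0, 0, 0, 0.0],
    [0, 0, 0, 0, 0.0],
    [0, 0, 0, 0, 0.0],
    [0, 0, 0, 0, 0.0],
  ],
)

```text
clock: 3.82
tool_pos: [0.5615, 0.0246, 0.3105]
eef_rot: [0.796, 0.605, -0.0, 0.0]
contact_force: [-1.8, 0.4, 5.2]
opening: 0.107
finger_force: 25.0
```

```bash
python3 go.py 0 52 112
```

```text
t 3.82 grasp in case mm [  0.3  50.1 113.5] tool shift now m [ 0.0019 -0.0003  0.0015] spin(tool z) -0.0 after-spin shift [ 0.0019 -0.0003  0.0015]
F [-1.9 -0.1  5.2] open 9.4 tilt [-0. -0. -1.]
```

move_arm(
  rows=[
    [0, 0, -0.006, 0, 0.0],
    [0, 0, -0.006, 0, 0.0],
    [0, 0, -0.006, 0, 0.0],
    [0, 0, -0.006, 0, 0.0],
    [0, 0, -0.002, 0, 0.0],
    [0, 0, 0, 0, 0.0],
  ],
)

```text
clock: 4.32
tool_pos: [0.5611, 0.0232, 0.336]
eef_rot: [0.797, 0.605, -0.001, 0.0]
contact_force: [-2.7, -4.5, -1.7]
opening: 0.111
finger_force: 25.0
```

```bash
python3 go.py 0 80 139
```

```text
t 4.32 grasp in case mm [1.00e-01 4.82e+01 1.39e+02] tool shift now m [ 0.0318 -0.0001 -0.0001] spin(tool z) -0.002 after-spin shift [ 0.0318 -0.0001 -0.0001]
F [-1.4 -5.  -1.7] open 9.8 tilt [-0.002 -0.002 -1.   ]
```

Lifted and still held. Next I'll pull over the keeper.

move_arm(
  rows=[
    [0.004, 0, 0, 0, 0.0],
    [0.004, 0, 0, 0, 0.0],
    [0.005, 0, 0, 0, 0.0],
    [0.005, 0, 0, 0, 0.0],
    [0.005, 0, 0, 0, 0.0],
    [0.005, 0, 0, 0, 0.0],
    [0.004, 0, 0, 0, 0.0],
    [0, 0, 0, 0, 0.0],
    [0, 0, 0, 0, 0.0],
  ],
)

```text
clock: 5.07
tool_pos: [0.5703, 0.0564, 0.3358]
eef_rot: [0.796, 0.606, 0.001, -0.001]
contact_force: [-2.2, 0.5, 0.1]
opening: 0.108
finger_force: 25.0
```

```bash
python3 go.py 0 80 139; python3 - <<'E'
from h import *
s=grab('scene','s2'); grab('wrist','w2')
b=cv2.resize(s['color'][110:220,195:305,::-1],None,fx=3.4,fy=3.4,interpolation=cv2.INTER_CUBIC)
w=cv2.imread('pics/w2.png')[80:300,140:380]; w=cv2.resize(w,(408,374))
cv2.imwrite('pics/c2.png',np.hstack([b[:374],w]))
E
```

```text
t 5.07 grasp in case mm [  0.2  83.3 138.8] tool shift now m [-0.0033 -0.0002 -0.0002] spin(tool z) 0.001 after-spin shift [-0.0033 -0.0002 -0.0002]
F [-2.2 -0.1  0.1] open 9.5 tilt [ 0.     0.002 -1.   ]
```

View pics/c2.png

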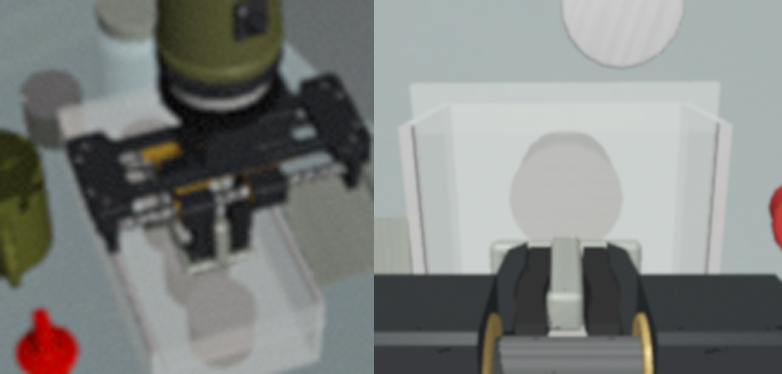

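The loop's bar runs across at crop (495–640,243), with the tab between the pads leaning back. I'll measure the bar from depth.

```bash
python3 - <<'E'
from go import *
s=load('w2')
for u in (211,213,216,292,294,296):
    for v in (221,223,226): print(u,v,case(pix(s,u,v)).round(1))
E
```

```text
211 221 [-29.   75.1  75.2]
211 223 [-24.4  86.2 105.1]
211 226 [-24.3  84.9 106.5]
213 221 [-27.5  75.3  75.8]
213 223 [-23.2  86.3 105.3]
213 226 [-23.   85.2 107.1]
216 221 [-25.4  75.4  76. ]
216 223 [-21.5  86.1 104.8]
216 226 [-21.1  85.5 107.9]
292 221 [ 24.2  87.3 104.7]
292 223 [ 24.1  86.6 106. ]
292 226 [ 24.2  84.5 105.6]
294 221 [29.7 75.5 76.3]
294 223 [ 25.4  86.3 105.3]
294 226 [ 25.1  85.4 107.7]
296 221 [31.1 75.6 76.6]
296 223 [ 26.6  86.2 105.2]
296 226 [ 26.6  84.5 105.5]
```

move_arm(
  rows=[
    [0, 0, 0.004, 0, 0.0],
    [0, 0, 0.004, 0, 0.0],
    [-0.001, 0, 0.004, 0, 0.0],
    [-0.001, 0, 0.004, 0, 0.0],
    [-0.001, 0, 0.003, 0, 0.0],
    [0, 0, 0.003, 0, 0.0],
    [0, 0, 0, 0, 0.0],
  ],
)

```text
clock: 5.75
tool_pos: [0.5698, 0.0543, 0.3133]
eef_rot: [0.796, 0.606, 0.002, -0.001]
contact_force: [-2.9, 4.3, 0.4]
opening: 0.11
finger_force: 25.0
```

```bash
python3 go.py 0 77 117; python3 - <<'E'
from go import *
s=grab('wrist','w3')
Q=np.array([case(pix(s,u,v)) for v in range(150,270) for u in list(range(195,232))+list(range(275,320))])
k=(Q[:,1]>20)&(Q[:,1]<110)&(abs(abs(Q[:,0])-23)<6)&(Q[:,2]>79)&(Q[:,2]<125); q=Q[k]; q=q[q[:,1].argsort()]; print(len(q),q[::-1][:40:2].round(1).tolist())
E
```

```text
t 5.75 grasp in case mm [  0.3  81.5 116.3] tool shift now m [-0.0045 -0.0003 -0.0007] spin(tool z) 0.001 after-spin shift [-0.0045 -0.0003 -0.0007]
F [-4.   3.3  0.4] open 9.7 tilt [ 0.001  0.004 -1.   ]
276 [[18.8, 92.2, 115.6], [19.3, 92.2, 122.9], [19.0, 92.1, 121.9], [-17.2, 92.1, 121.8], [18.3, 92.0, 119.6], [19.1, 92.0, 120.5], [17.9, 91.9, 115.0], [18.0, 91.9, 118.3], [19.9, 91.9, 114.9], [18.4, 91.9, 122.4], [17.8, 91.9, 111.4], [18.4, 91.9, 114.8], [17.9, 91.9, 106.5], [18.0, 91.9, 110.2], [17.7, 91.9, 112.5], [19.8, 91.8, 111.3], [18.3, 91.8, 111.3], [18.7, 91.8, 112.4], [19.4, 91.8, 114.6], [-17.4, 91.8, 108.8]]
```

move_arm(
  rows=[
    [0, 0, 0, 0, 0.03],
    [0, 0, 0, 0, 0.03],
    [0, 0, 0, 0, 0.03],
    [0, 0, 0, 0, 0.03],
    [0, 0, -0.015, 0, 0.03],
    [0, 0, -0.025, 0, 0.03],
    [0, 0, -0.03, 0, 0.03],
    [0, 0, -0.02, 0, 0.03],
    [0.02, 0, 0, 0, 0.03],
    [0, 0, 0, 0, 0.03],
  ],
)

```text
clock: 6.63
tool_pos: [0.5759, 0.0745, 0.4056]
eef_rot: [0.795, 0.606, 0.003, 0.0]
contact_force: [0.9, 0.9, -0.4]
opening: 0.344
finger_force: 0.0
```

```bash
python3 go.py 0 8 170; python3 - <<'E'
from go import *
s=grab('wrist','w4'); t=grab('scene','s4')
b=cv2.resize(t['color'][110:220,195:305,::-1],None,fx=3.4,fy=3.4,interpolation=cv2.INTER_CUBIC)
w=cv2.resize(s['color'][80:300,140:380,::-1],(408,374))
cv2.imwrite('pics/c4.png',np.hstack([b,w]))
E
```

```text
t 6.63 grasp in case mm [  1.4 102.8 208.6] tool shift now m [-0.095  -0.0018  0.0381] spin(tool z) 0.002 after-spin shift [-0.095  -0.0016  0.0381]
F [ 0.6  1.1 -0.4] open 30.3 tilt [ 0.006  0.004 -1.   ]
```

View pics/c4.png

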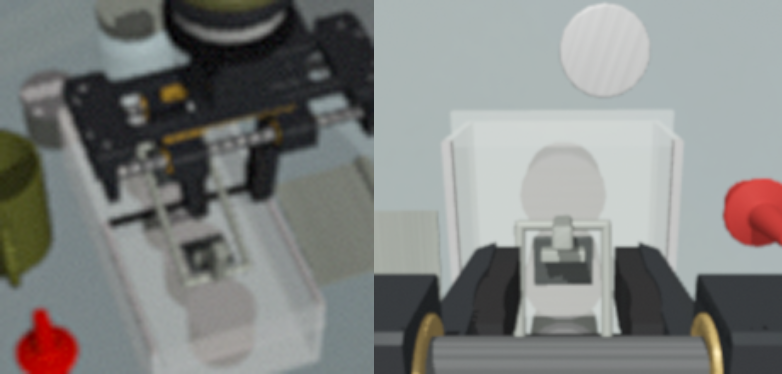

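The bar now lies past the keeper: bar at crop (565,225), keeper at (565,255). I'll measure it and infer the lever angle.

```bash
python3 - <<'E'
from go import *
s=load('w4')
for u in (228,234,236,255,262,270):
    print([case(pix(s,u,v)).round(1).tolist() for v in (211,212,214,216)])
from scipy.optimize import brentq
def bary(th,z=78):
    y=-35-23.6*np.cos(th)-4.2*np.sin(th); zz=89+23.6*np.sin(th)-4.2*np.cos(th); return y+np.sqrt(112.5**2-(zz-z)**2)
for th in (1.8,1.9,2,2.1,2.2,2.3): print(th,bary(th), 'tip',-35-72*np.cos(th),89+72*np.sin(th))
E
```

```text
[[-20.8, 78.4, 80.6], [-20.8, 77.7, 81.2], [-20.8, 75.8, 81.5], [-20.9, 73.7, 81.3]]
[[-15.2, 78.3, 80.3], [-15.2, 77.4, 80.5], [-15.2, 76.0, 82.0], [-15.6, 71.5, 75.8]]
[[-13.3, 78.6, 81.1], [-13.3, 78.0, 82.2], [-13.2, 76.3, 82.9], [-13.7, 71.5, 75.7]]
[[4.2, 88.7, 108.3], [4.1, 90.1, 114.2], [4.0, 90.4, 119.6], [4.0, 88.9, 120.1]]
[[11.0, 78.9, 81.9], [11.1, 77.5, 80.9], [11.1, 75.8, 81.7], [11.3, 71.6, 76.0]]
[[18.5, 78.8, 81.8], [18.5, 78.1, 82.5], [18.5, 75.9, 81.8], [19.0, 71.6, 76.0]]
1.8 73.20941893199233 tip -18.641449182097727 159.11702942323006
1.9 75.67301926331271 tip -11.72315118582776 157.13360631349383
2 78.17531042672204 tip -5.037427768605745 154.4694147314491
2.1 80.68781606557692 tip 1.3489195311897433 151.1510743987189
2.2 83.18046621114699 tip 7.372080442384899 147.21174107501048
2.3 85.62213993103748 tip 12.971873532147335 142.69077527672385
```

move_arm(
  rows=[
    [-0.02, -0.001, 0, 0, 0.0],
    [-0.03, -0.001, 0, 0, 0.0],
    [-0.03, 0, 0, 0, 0.0],
    [0, 0, 0.01, 0, 0.0],
    [0, 0, 0.015, 0, 0.0],
    [0, 0, 0.01, 0, 0.0],
    [0, 0, 0.008, 0, 0.0],
    [0, 0, 0, 0, 0.0],
  ],
  newtons=30,
)

```text
clock: 7.4
tool_pos: [0.5508, -0.0051, 0.3586]
eef_rot: [0.796, 0.605, -0.002, -0.001]
contact_force: [-0.6, 0.0, 0.5]
opening: 0.005
finger_force: 0.0
```

```bash
python3 go.py 0 -18 146 .166
```

```text
t 7.4 grasp in case mm [ -2.8  18.3 142.6] tool shift now m [-0.0363  0.0027 -0.0034] spin(tool z) -0.0 after-spin shift [-0.0363  0.0027 -0.0034]
F [-0.6 -0.2  0.5] open 0.4 tilt [-0.004 -0.001 -1.   ]
```

move_arm(
  rows=[
    [-0.006, 0.0027, 0, 0, 0.0],
    [-0.006, 0, 0, 0, 0.0],
    [-0.006, 0, -0.001, 0, 0.0],
    [-0.006, 0, -0.001, 0, 0.0],
    [-0.006, 0, -0.001, 0, 0.0],
    [-0.006, 0, -0.001, 0, 0.0],
    [-0.006, 0, -0.001, 0, 0.0],
    [0, 0, 0, 0, 0.0],
  ],
)

```text
clock: 8.07
tool_pos: [0.5426, -0.048, 0.3659]
eef_rot: [0.797, 0.604, -0.0, 0.0]
contact_force: [0.2, 0.1, 0.4]
opening: 0.002
finger_force: 0.0
```

```bash
python3 go.py 0 -33.7 148.6 .166; python3 - <<'E'
from go import *
s=grab('wrist','w5'); t=grab('scene','s5')
b=cv2.resize(t['color'][110:220,195:305,::-1],None,fx=3.4,fy=3.4,interpolation=cv2.INTER_CUBIC)
w=cv2.resize(s['color'][60:280,140:380,::-1],(408,374))
cv2.imwrite('pics/c5.png',np.hstack([b,w]))
E
```

```text
t 8.07 grasp in case mm [  1.4 -25.1 149.9] tool shift now m [-0.0086 -0.0014  0.0013] spin(tool z) -0.003 after-spin shift [-0.0086 -0.0014  0.0013]
F [0.2 0.2 0.4] open 0.2 tilt [-0.    -0.001 -1.   ]
```

View pics/c5.png

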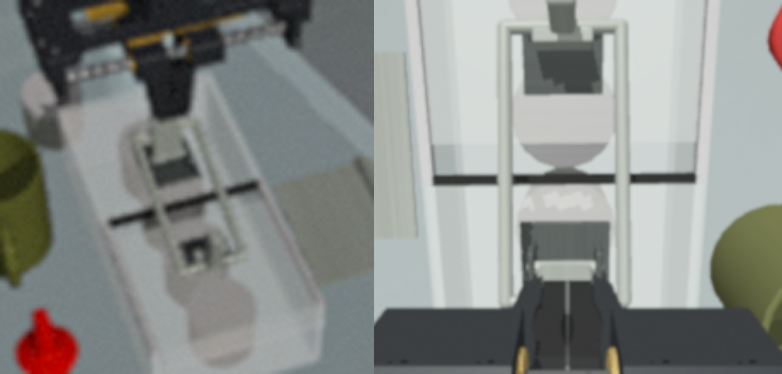

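The scene view shows the lever near upright at crop (165,140), with the fingers in front of its top; the loop stays hooked at (200,255). I'll continue along the arc.

move_arm(
  rows=[
    [-0.0043, 0, 0.0006, 0, 0.0],
    [-0.0043, 0, 0.0007, 0, 0.0],
    [-0.006, 0, 0.0014, 0, 0.0],
    [-0.006, 0, 0.0014, 0, 0.0],
    [-0.0055, 0, 0.0025, 0, 0.0],
    [-0.0055, 0, 0.0025, 0, 0.0],
    [0, 0, 0, 0, 0.0],
  ],
)

```text
clock: 8.75
tool_pos: [0.5342, -0.0779, 0.3563]
eef_rot: [0.797, 0.604, -0.0, 0.0]
contact_force: [1.4, 2.1, 1.3]
opening: 0.006
finger_force: 1.3
```

```bash
python3 go.py 0 -66 133.8 .166; python3 - <<'E'
from go import *
s=grab('wrist','w6')
# bar / keeper rows: list surface points in strip x~-16 (bar) and x~0
for u in (225,): pass
Q=np.array([case(pix(s,u,v)) for v in range(20,384) for u in range(180,330)])
k=(abs(Q[:,2]-83)<6)&(abs(abs(Q[:,0])-17)<2.5)&(Q[:,1]>30)&(Q[:,1]<100); print('bar',Q[k].mean(0),k.sum(), Q[k][:,1].min(),Q[k][:,1].max())
k=(Q[:,2]>86)&(Q[:,2]<97)&(abs(abs(Q[:,0])-9)<2)&(Q[:,1]>30)&(Q[:,1]<100); print('keeper',Q[k].mean(0) if k.any() else None,k.sum())
E
```

```text
t 8.75 grasp in case mm [  1.4 -56.1 140.3] tool shift now m [-0.0099 -0.0014  0.0065] spin(tool z) -0.002 after-spin shift [-0.0099 -0.0014  0.0065]
F [0.8 2.4 1.3] open 0.5 tilt [-0.    -0.001 -1.   ]
bar [ 3.06813046 46.94470939 79.67183993] 464 30.15056937633045 67.26159361012589
keeper [ 0.54962293 51.45357982 90.17558323] 168
```

The force rises and the keeper has moved inward, so the hook is carrying load. I'll keep pressing.

move_arm(
  rows=[
    [-0.005, -0.001, 0.0033, 0, 0.0],
    [-0.005, 0, 0.0034, 0, 0.0],
    [-0.004, 0, 0.0045, 0, 0.0],
    [-0.004, 0, 0.0045, 0, 0.0],
    [-0.003, 0, 0.005, 0, 0.0],
    [-0.003, 0, 0.005, 0, 0.0],
    [-0.002, 0, 0.0055, 0, 0.0],
    [-0.002, 0, 0.0055, 0, 0.0],
    [0, 0, 0, 0, 0.0],
  ],
)

```text
clock: 9.55
tool_pos: [0.5245, -0.1041, 0.318]
eef_rot: [0.796, 0.605, -0.002, -0.001]
contact_force: [0.3, 0.2, -0.2]
opening: 0.003
finger_force: 0.0
```

```bash
python3 go.py 0 -86 89 .166
```

```text
t 9.55 grasp in case mm [ -1.8 -84.2 102. ] tool shift now m [-0.0018  0.0019  0.013 ] spin(tool z) -0.001 after-spin shift [-0.0018  0.0019  0.013 ]
F [ 0.3  0.3 -0.2] open 0.3 tilt [-0.005 -0.001 -1.   ]
```

move_arm(
  rows=[
    [0, 0.001, 0.004, 0, 0.0],
    [0, 0, 0.004, 0, 0.0],
    [0, 0, 0.003, 0, 0.0],
    [0, 0, 0.001, 0, 0.0],
    [0, 0, 0, 0, 0.0],
  ],
)

```text
clock: 9.97
tool_pos: [0.5267, -0.1034, 0.3079]
eef_rot: [0.796, 0.605, -0.0, -0.0]
contact_force: [-0.5, 1.0, 0.0]
opening: 0.001
finger_force: 0.5
```

```bash
python3 go.py 0 -86 89 .166
```

```text
t 9.97 grasp in case mm [  0.8 -82.6  91.9] tool shift now m [-0.0034 -0.0008  0.0029] spin(tool z) -0.0 after-spin shift [-0.0034 -0.0008  0.0029]
F [-0.8  0.8  0. ] open 0.1 tilt [-0.001 -0.    -1.   ]
```

Pressing 3 mm further to be sure it's flat, then lifting off to look.

move_arm(
  rows=[
    [0, 0, 0.0015, 0, 0.0],
    [0, 0, 0.0015, 0, 0.0],
    [0, 0, 0.001, 0, 0.0],
    [0, 0, 0, 0, 0.0],
  ],
)

```text
clock: 10.3
tool_pos: [0.5266, -0.1031, 0.3072]
eef_rot: [0.796, 0.605, -0.0, 0.001]
contact_force: [-8.3, 0.2, 32.9]
opening: 0.004
finger_force: 15.9
```

move_arm(
  rows=[
    [0, 0, -0.01, 0, 0.0],
    [0, 0, -0.03, 0, 0.0],
    [0, 0, -0.04, 0, 0.0],
    [0, 0, -0.04, 0, 0.0],
    [-0.035, 0, -0.02, 0, 0.0],
    [-0.04, 0, 0, 0, 0.0],
    [-0.04, 0, 0, 0, 0.0],
    [-0.04, 0, 0, 0, 0.0],
    [-0.04, 0, 0, 0, 0.0],
    [-0.04, 0, 0, 0, 0.0],
  ],
)

```text
clock: 11.13
tool_pos: [0.4631, -0.3317, 0.444]
eef_rot: [0.796, 0.605, -0.0, 0.0]
contact_force: [0.9, -0.0, -0.4]
opening: 0.0
finger_force: 0.0
```

```bash
python3 go.py 0 0 200; python3 - <<'E'
from go import *
T=grab('top','t7'); t=grab('scene','s7')
a=cv2.resize(T['color'][155:250,220:355,::-1],None,fx=3.4,fy=3.4,interpolation=cv2.INTER_CUBIC)
b=cv2.resize(t['color'][125:220,205:300,::-1],None,fx=3.4,fy=3.4,interpolation=cv2.INTER_CUBIC)
cv2.imwrite('pics/c7.png',np.hstack([a,b]))
Q=np.array([case(pix(T,u,v)) for v in range(155,250) for u in range(225,350)])
def st(n,k): print(n,k.sum(),Q[k].mean(0).round(1) if k.any() else '')
x,y,z=Q.T
st('keeper top',(z>87)&(z<97)&(abs(abs(x)-9)<3)&(y>35)&(y<80))
st('bar',(z>79)&(z<90)&(abs(abs(x)-18)<3.5)&(y>45)&(y<90))
for lo in (-110,-100,-90,-80,-70,-60): st(lo,(abs(x)<10)&(z>80)&(y>lo)&(y<lo+10))
E
```

```text
t 11.13 grasp in case mm [   0.6 -319.6  247. ] tool shift now m [ 0.3196 -0.0007  0.0469] spin(tool z) -0.0 after-spin shift [ 0.3196 -0.0006  0.0469]
F [ 0.9  0.2 -0.4] open 0.0 tilt [-0. -0. -1.]
keeper top 12 [-2.8 51.4 91.5]
bar 24 [-1.3 59.3 81.8]
-110 18 [ 1.000e-01 -1.031e+02  9.270e+01]
-100 33 [  0.1 -95.   93.1]
-90 33 [ -0.1 -85.1  92.7]
-80 35 [  0.3 -75.1  92.5]
-70 33 [ -0.5 -64.9  93.1]
-60 35 [  0.4 -54.9  93.1]
```

View pics/c7.png

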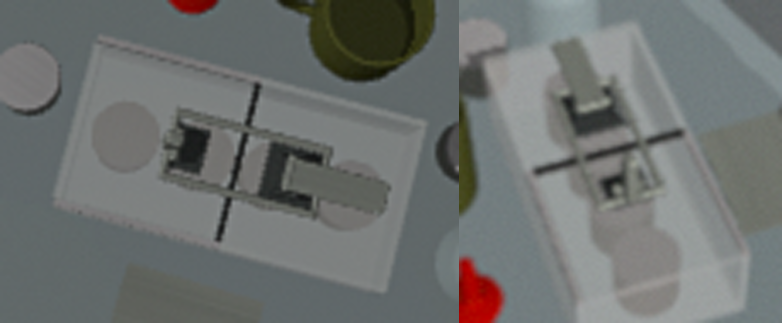

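The lever lies flat (its top is level along its length). The door has moved in about 14 mm, and the bar at (165,160) sits outside the keeper. Handing in.

```bash
python3 -c "
from plant import r
print(r.finish_job())"
```

```text
the job is handed in; nothing more can be done
None
```

The latch is hooked over the keeper and the lever is pressed flat; the last camera check showed the door pulled in about 14 mm of its 16 mm gap, the gripper was clear when I handed in at about 11 s, and no verdict came back.

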